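Interleave two coated sample boards in a packing cradle

ROBOT

A 6-joint arm with a two-finger parallel gripper is mounted at the origin on a cart in front of the work surface, level with it; the furniture and walls round the work are solid. World frame = base frame: x ahead of the robot, y to its left, z up, the work surface at z = 0. Lengths are in m, angles in degrees, forces in N, time in s.
With the tool pointing down it reaches from about 0.275 to 0.775 m from the base axis. Payload 14.6 kg.
Tool frame: the origin (TCP) lies midway between the tips of the shut fingers; the grasp point (between the pads) lies 19 mm behind it; z points along the fingers, y is the line along which they close (so a half turn about z gives the same grasp; the last joint's range is limited). The gripper opens to 85 mm and grips with 20 to 120 N. Pads are 22 mm wide; open, the fingers measure 114 mm over their backs; the gripper's body (76 mm by 85 mm) begins 54 mm behind the grasp point. The pads swing forward as they close: fully open they stand 13 mm farther back than shut.
Start: joints at [57.45, 15.075, -2.767, 72.158, 0, 81.102], TCP at [0.211, 0.481, 0.231] pointing down, gripper open.
Joint ranges: [-151.79, 151.79], [-50.71, 97.33], [-67.44, 78.34], [-121.81, 120.89], [-77.56, 73.72], [-180, 180]. Speed limits (degrees/s): [108.29, 108.29, 147.25, 159.86, 180, 180].

INTERFACE

Orientations are given as [roll, pitch, yaw] about the fixed x, y, z axes, in that order (R = Rz(yaw) Ry(pitch) Rx(roll)).
In Python, from cell import ctrl gives the robot as it stands.
- The arm moves only by the tool drive_effector, called after "Emit:" as a command line: name --argument value ..., lists and objects as JSON in quotes. Schema: {"type":"object","properties":{"offsets":{"type":"array","items":{"type":"object","properties":{"dx":{"type":"number"},"dy":{"type":"number"},"dz":{"type":"number"},"turn":{"type":"number"}},"additionalProperties":false},"minItems":1,"maxItems":10},"finger_gap":{"type":"number"},"only":{"type":"string"},"quiet":{"type":"boolean"},"lines":{"type":"string"}},"required":["offsets"],"additionalProperties":false}. offsets is a list of rows, 1 to 10 of them, each an object with the fields dx, dy, dz (the shift in m), turn (a turn about the tool's z in degrees); a field left out counts as zero; each row is the pose to reach, as a shift and turn from the pose commanded when the call began, along the tool's axes at that moment; what a row does not reach only later rows make up. A row lasts 1/8 s, in which the tool goes at most 0.0625 m and 10.7 degrees, less where a joint would pass 70% of its speed; a pose out of reach is approached as far as the arm can. finger_gap is the finger opening in m, set as the call begins (left out keeps the last). The fingers move at their own pace and stop on an object; the grip force is fixed at half the most. Time passes only in rows, so rows that do not move let the fingers close. The tool returns the time, the measured TCP pose, the force, the opening and the grip force at its end. only (a regular expression) keeps the lines of the reply that match it, lines (a string "A,B") keeps lines A to B, and quiet returns only ok. Input that does not fit is refused with a message, and nothing moves.
- ctrl.observe(): the state, without advancing time (a new reading comes with each control period).
- ctrl.get_image(name): name is "scene" or "side" or "wrist"; returns a dict with "color" (400x640x3 uint8, red, green, blue), "fx", "fy", "cx", "cy" (pixels), "k1" (the pictures are not rectified: a ray, as slopes to the right and down, at radius r is drawn at 1 + k1 r^2 times it, then the intrinsics apply), "R" (3x3) and "t" (3): a world point X has camera coordinates R X + t. Camera axes: x right, y down, z forward; pixel columns grow to the right and rows downward; lengths in m; the calibration is good to about 2 mm. A picture is of the moment at which its call begins. There is no depth.
- ctrl.close_job(): hands the job in; it is judged then, once.
The state is a dict: "clock": time; "joints": joint angles; "qvel": joint speeds; "tau": joint torques, N m; "position": TCP position; "ee_rot": TCP orientation; "force": force on the tool from outside, world axes, zero at the start; "torque": the same for the moment, N m; "finger_gap": finger opening in m; "finger_force": force on a finger pad.
Only numpy, scipy, OpenCV 4.12 (cv2) and the standard library are available. Lean on these libraries where they do the work, as an engineer would, in place of code of your own. Each camera call takes 0.05 s, during which the arm holds its last target. There are 200 camera calls.

TASK

Pack the second coated sample board: lay the card separator flat on the board already in the cradle, then take the board off the drying stand and set it (not drop it) squarely on the separator between the corner guides. Finally take the hold-down arm by its cross bar and lower it, without letting it fall, until its rubber pad rests on the stack. Leave the sanding block, pencil and tape roll alone.

Things in the scene. Friction and masses are not known exactly. Their poses are not given: they have to be found in the camera images.
- cradle: packing cradle fixed to the bench: plywood base 232 x 96 mm, its top face 12 mm above the bench, with four aluminium corner guides and a hinged hold-down arm. Origin at bench height under the centre of the pocket in which the stack lies; x along the pocket's length, towards the arm's hinge; z up
- cradle_pocket (a point): centre of the pocket's floor (12 mm above the bench), axes as the cradle. The corner guides bound 157 x 67 mm (3.5 mm clearance all round a board), are straight up to 40 mm above the bench, then flare out at 30 degrees from upright to 52 mm. They cover 22 mm of each long side from its ends; the middle of the long sides is open for fingers
- hold_down (a joint): angle of the hold-down arm (rad): 0 = level, pad on a complete stack (top 42 mm above the bench); grows as the arm swings up, away from the stack; starts at 1.5 to 1.75; stops -0.15, 1.85. Its stiff hinge (0.06 N m) holds it only near upright; below about 1.2 rad the 0.2 kg arm falls by itself, and its weight keeps it on the stack
- hold_down_hinge (a point): hinge axis of the hold-down arm, parallel to the cradle's y, at cradle x = 112, z = 58 mm. The rubber pad, 30 mm across, is 112 mm along the arm and meets the middle of the stack
- hold_down_bar (a point): middle of the black round cross bar (14 mm thick, 84 mm long, parallel to the cradle's y) at the arm's free end. At arm angle q it is at cradle x = 112 - 142 cos q + 30 sin q, z = 58 + 142 sin q + 30 cos q mm, y = 0. The stem meets it in the middle: grip it about 25 mm to one side; the smooth bar can turn in the grip
- board_lower: sample board 150 x 60 x 12 mm, 0.13 kg, wood with a grey coated upper face, lying in the cradle; origin at the centre of its underside, x along its length, z up
- board_upper: identical sample board 150 x 60 x 12 mm, about 0.13 kg, lying coated face up on the drying stand, underside 18 mm above the bench; origin at the centre of its underside, x along its length, z up. It may go in either way round (half turn about z)
- separator: card separator 150 x 60 x 6 mm, about 25 g, brown corrugated board, rigid, with 7 mm notches at its corners, lying flat on the bench; origin at the centre of its underside, x along its length, z up; either way round
- drying_stand: low aluminium stand fixed to the bench: two rubber-topped cross bars (86 mm long, 100 mm apart, 18 mm high) joined by a centre rail 8 mm high; origin at bench height under its centre, x along the rail and along the board on it. The space beside the middle of the board is free for fingers
- sanding_block: bystander: blue-grey sanding block 65 x 110 x 24 mm; origin at the centre of its underside
- pencil: bystander: red pencil 142 mm long, 7 mm thick; origin at the centre of its underside
- tape_roll: bystander: roll of masking tape, 99 mm across, 25 mm high; origin at the centre of its underside
- bench_shaker: obstacle: black bench can shaker, 224 x 200 x 183 mm, fixed at the left of the bench, between the robot's start and the work; pass over it. Origin at the middle of its underside

How it is judged:
By the outcome, as a careful person would: the job done as asked, in the order asked, and still so for the second after the job is handed in, with the robot touching nothing.
It also fails if it takes over 72 s, if anything falls off the work surface, if the arm or the gripper's body presses on something with over 40 N, if the wrist force passes 120 N, or if a joint passes its speed limit or range.

## Working session

There is one attempt and no reset: what is moved stays moved. The work goes in short steps, Python scripts to look and compute and a tool call to move; the robot and the scene stay as the last step left them, time stands still between calls to the robot, and variables do not carry over. Pictures are saved under pics/ and viewed, at most 10 in all, crops included, and the job is handed in when it is done.

```bash
ls; mkdir -p pics; cat > h.py <<'E'
import numpy as np, cv2
from cell import ctrl
def snap(name,fn=None):
    im=ctrl.get_image(name)
    if fn: cv2.imwrite('pics/'+fn,im['color'][:,:,::-1])
    return im
def ray(im,u,v):
    x=(u-im['cx'])/im['fx'];y=(v-im['cy'])/im['fy'];rd=np.hypot(x,y);r=rd
    for _ in range(30): r=rd/(1+im['k1']*r*r)
    s=r/rd if rd>0 else 1
    R=np.array(im['R']);t=np.array(im['t'])
    d=R.T@np.array([x*s,y*s,1]);return -R.T@t,d/np.linalg.norm(d)
def plane(im,u,v,z):
    o,d=ray(im,u,v);return o+d*(z-o[2])/d[2]
def tri(a,pa,b,pb):
    o1,d1=ray(a,*pa);o2,d2=ray(b,*pb)
    s=np.linalg.lstsq(np.c_[d1,-d2],o2-o1,rcond=None)[0]
    p,q=o1+s[0]*d1,o2+s[1]*d2
    return (p+q)/2,np.linalg.norm(p-q)
def proj(im,X):
    c=np.array(im['R'])@np.array(X)+np.array(im['t']);x,y=c[:2]/c[2];k=1+im['k1']*(x*x+y*y)
    return np.array([im['fx']*x*k+im['cx'],im['fy']*y*k+im['cy']])
E
python3 - <<'E'
from h import *
import pickle
d={n:snap(n,n+'1.png') for n in('scene','side','wrist')}
pickle.dump(d,open('i1.pkl','wb'))
for n in d:
    im=d[n];print(n,im['fx'],im['k1'],-np.array(im['R']).T@im['t'])
print(ctrl.observe())
cv2.imwrite('pics/sc_side.png',np.vstack([d['scene']['color'],d['side']['color']])[:,:,::-1][::1])
E
```

```text
cell.py
pics
scene 490.7332327756212 -0.15603870127591313 [-0.42019775 -0.92034233  1.18228873]
side 471.890098129281 -0.13765601184022433 [-0.54629197 -0.80074539  0.81249849]
wrist 356.094433426824 -0.059800184604081076 [0.14349231 0.50951098 0.37276673]
{'clock': 0.15, 'joints': array([ 5.74516403e+01,  1.50924874e+01, -2.79357584e+00,  7.21583388e+01,
       -1.18067725e-03,  8.11041094e+01]), 'qvel': array([-0.01748696, -0.05642529,  0.13563451, -0.03441128, -0.03386735,
        0.01266917]), 'tau': array([ 1.74765159e-03, -6.37825871e+01,  3.84648657e+01,  1.06634162e-02,
       -7.81304902e-05, -1.87582344e-05]), 'position': array([0.21050872, 0.48073313, 0.23094778]), 'ee_rot': array([-1.79955949e+02, -5.69983521e-03,  1.56347529e+02]), 'force': array([0.49759603, 0.17485295, 0.31026125]), 'torque': array([0.02328463, 0.00791007, 0.01156984]), 'finger_force': 0.0, 'finger_gap': 0.08502235018796961}
```

View pics/scene1.png

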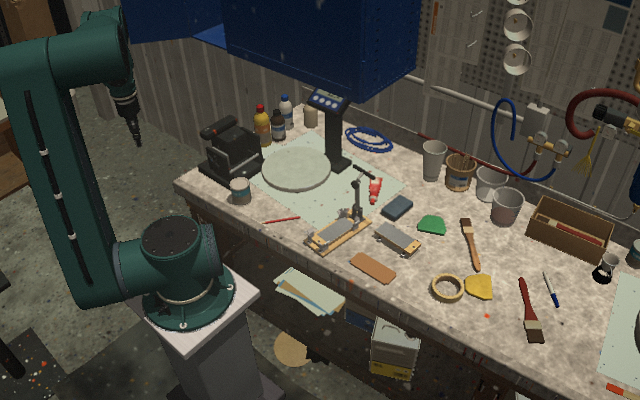

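View pics/side1.png

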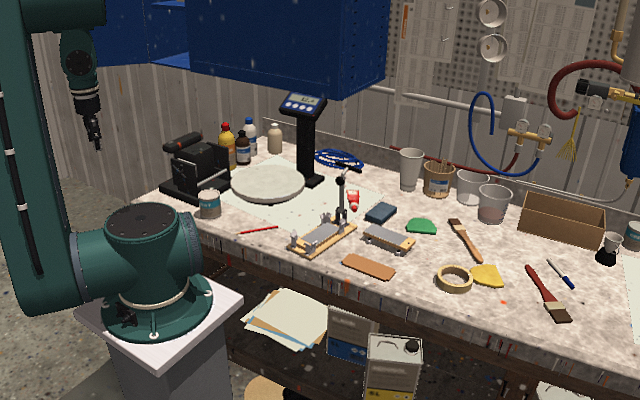

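The scene and side views show: cradle with raised arm at scene (340,230) / side (325,235), board on stand at (397,240)/(388,237), separator at (373,267)/(368,267), pencil left (280,220), sanding block (397,207), tape (447,288), shaker (230,150).

```bash
python3 - <<'E'
from h import *
import pickle
d=pickle.load(open('i1.pkl','rb'));s,e=d['scene'],d['side']
for n,a,b,z in [('cradle',(338,232),(324,238),.024),('board',(398,238),(388,236),.03),('sep',(373,267),(368,267),.006),('armtop',(357,181),(343,172),.2),('shaker top',(228,130),(195,143),.18),('scale head',(328,98),(303,103),.3),('sand',(397,206),(380,211),.024),('hoodcorner',(368,104),(348,100),.5)]:
    print(n,plane(s,*a,z).round(3),plane(e,*b,z).round(3),*[np.round(q,3) for q in tri(s,a,e,b)])
a=s['color'][170:300,290:450];b=e['color'][160:290,270:430]
cv2.imwrite('pics/crop1.png',np.hstack([cv2.resize(x,None,fx=4.9,fy=4.6,interpolation=3) for x in (a,)])[:,:,::-1])
E
```

```text
cradle [ 0.472 -0.203  0.024] [ 0.459 -0.213  0.024] [ 0.49  -0.192  0.   ] 0.006
board [ 0.568 -0.376  0.03 ] [ 0.567 -0.371  0.03 ] [ 0.573 -0.371  0.025] 0.005
sep [ 0.435 -0.374  0.006] [ 0.427 -0.377  0.006] [ 0.445 -0.368 -0.008] 0.002
armtop [ 0.55  -0.217  0.2  ] [ 0.562 -0.21   0.2  ] [ 0.537 -0.225  0.214] 0.003
shaker top [0.509 0.352 0.18 ] [0.508 0.345 0.18 ] [0.51  0.351 0.179] 0.005
scale head [0.759 0.074 0.3  ] [0.78  0.077 0.3  ] [0.735 0.051 0.318] 0.005
sand [ 0.702 -0.284  0.024] [ 0.696 -0.284  0.024] [ 0.711 -0.278  0.014] 0.001
hoodcorner [ 0.535 -0.257  0.5  ] [ 0.338 -0.333  0.5  ] [ 0.726 -0.126  0.363] 0.003
```

View pics/crop1.png

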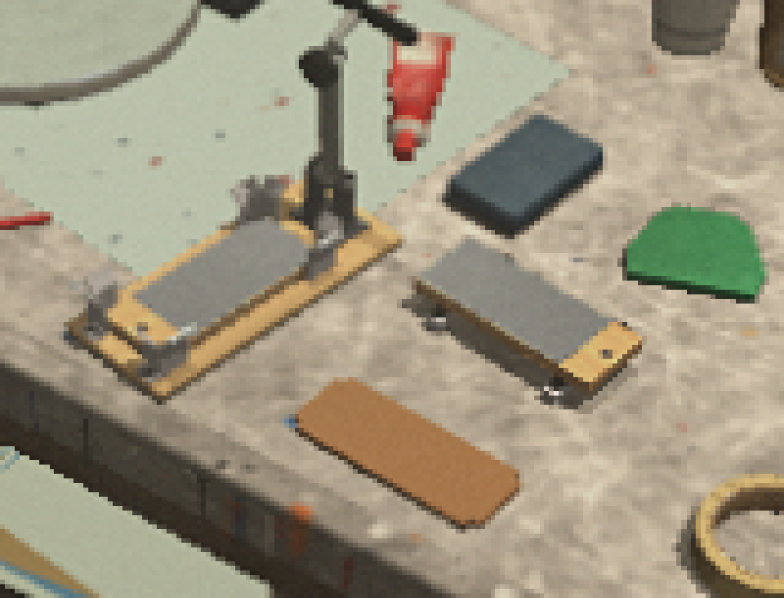

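The crop shows cradle (hinge end up-right), the drying-stand board with its grey face, the brown separator, and the arm upright with its black cross bar at the top edge. Now fly over for a wrist view.

```bash
cat >> h.py <<'E'
from scipy.spatial.transform import Rotation as Ro
def go(x,y,z,yaw=None,cmd=None):
    """tool-axes shift to a TCP world target (uses measured pose)"""
    o=ctrl.observe();R=Ro.from_euler('xyz',o['ee_rot'],degrees=True).as_matrix()
    d=R.T@(np.array([x,y,z])-o['position'])
    w=0 if yaw is None else -((yaw-o['ee_rot'][2]+90)%180-90)
    print('t',o['clock'],'pos',o['position'].round(4),'rot',o['ee_rot'].round(2),'-> d',d.round(4),'turn',round(w,2))
E
python3 -c "
from h import *
go(.211,.481,.36);go(.40,-.28,.36)"
```

```text
t 0.15 pos [0.2105 0.4807 0.2309] rot [-1.7996e+02 -1.0000e-02  1.5635e+02] -> d [-0.0003  0.0003 -0.1291] turn 0
t 0.15 pos [0.2105 0.4807 0.2309] rot [-1.7996e+02 -1.0000e-02  1.5635e+02] -> d [-0.4788 -0.6209 -0.1286] turn 0
```

Emit:
drive_effector --offsets '[{"dz": -0.06}, {"dz": -0.12}, {"dx": -0.479, "dy": -0.621, "dz": -0.129}, {"dx": -0.479, "dy": -0.621, "dz": -0.129}, {"dx": -0.479, "dy": -0.621, "dz": -0.129}, {"dx": -0.479, "dy": -0.621, "dz": -0.129}, {"dx": -0.479, "dy": -0.621, "dz": -0.129}, {"dx": -0.479, "dy": -0.621, "dz": -0.129}, {"dx": -0.479, "dy": -0.621, "dz": -0.129}, {"dx": -0.479, "dy": -0.621, "dz": -0.129}]'

```text
clock: 1.4
position: [0.3258, 0.0257, 0.3568]
ee_rot: [180.0, 0.0, 156.4]
force: [1.6, 0.9, -0.1]
finger_gap: 0.0856
finger_force: 0.0
```

```bash
python3 -c "
from h import *
go(.40,-.28,.36)"
```

```text
t 1.4 pos [0.3258 0.0257 0.3568] rot [1.7999e+02 2.0000e-02 1.5635e+02] -> d [-0.1905 -0.2503 -0.0032] turn 0
```

Emit:
drive_effector --offsets '[{"dx": -0.185, "dy": -0.24, "dz": -0.003}, {"dx": -0.185, "dy": -0.24, "dz": -0.003}, {"dx": -0.185, "dy": -0.24, "dz": -0.003}, {"dx": -0.185, "dy": -0.24, "dz": -0.003}, {"dx": -0.185, "dy": -0.24, "dz": -0.003}, {"dx": -0.185, "dy": -0.24, "dz": -0.003}, {"dx": -0.185, "dy": -0.24, "dz": -0.003}]'

```text
clock: 2.28
position: [0.3989, -0.2663, 0.3596]
ee_rot: [180.0, -0.0, 156.3]
force: [0.5, 0.5, 0.7]
finger_gap: 0.0853
finger_force: 0.0
```

```bash
python3 - <<'E'
from h import *
import pickle
w=snap('wrist','w1.png');pickle.dump(w,open('w1.pkl','wb'))
print(-np.array(w['R']).T@w['t'],np.array(w['R'])[2])
E
```

```text
[ 0.33189699 -0.23769127  0.50145999] [ 0.2617715  -0.11402081 -0.95837098]
```

View pics/w1.png

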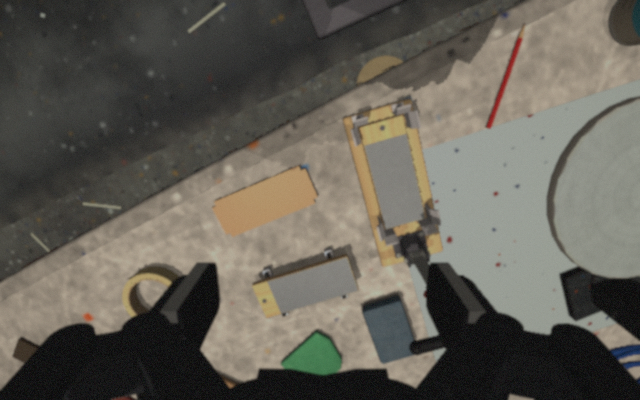

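The wrist view shows separator at (265,200), stand board at (307,285) with wood end left, cradle at (393,180) with hinge end lower, and the arm bar behind fingers near (430,345). Take a second view shifted for heights.

Emit:
drive_effector --offsets '[{"dx": -0.03, "dy": 0.08}, {"dx": -0.05, "dy": 0.11}, {"dx": -0.05, "dy": 0.11}, {"dx": -0.05, "dy": 0.11}]'

```text
clock: 2.82
position: [0.4887, -0.185, 0.3601]
ee_rot: [-180.0, 0.0, 156.5]
force: [0.5, -0.1, 0.4]
finger_gap: 0.0855
finger_force: 0.0
```

```bash
python3 - <<'E'
from h import *
import pickle
w=snap('wrist','w2.png');pickle.dump(w,open('w2.pkl','wb'))
w1=pickle.load(open('w1.pkl','rb'))
print(ctrl.observe()['position'])
# sample colours in w1
for n,(u,v) in dict(sep=(265,200),grey=(310,283),wood=(266,298),lower=(393,180),lwood=(382,129),base=(360,185),bench=(330,180),paper=(480,200)).items():
    p=w1['color'][v-2:v+3,u-2:u+3].reshape(-1,3).mean(0).astype(np.uint8);print(n,p,cv2.cvtColor(p[None,None],cv2.COLOR_RGB2HSV)[0,0])
def sep(im):
    h=cv2.cvtColor(cv2.GaussianBlur(im['color'],(3,3),0),cv2.COLOR_RGB2HSV)
    m=cv2.inRange(h,(5,90,120),(17,255,255));m=cv2.morphologyEx(m,cv2.MORPH_OPEN,np.ones((3,3)))
    cs=cv2.findContours(m,0,2)[0]
    return sorted([c for c in cs if cv2.contourArea(c)>800],key=cv2.contourArea)[::-1]
for im in(w1,w):
  for c in sep(im)[:3]:
    P=np.array([plane(im,*p,.006)[:2] for p in c[:,0]]).astype(np.float32)
    print(cv2.contourArea(c),cv2.boundingRect(c),cv2.minAreaRect(P))
E
```

```text
[ 0.4883836  -0.18563003  0.36014667]
sep [178 146 105] [ 17 105 178]
grey [128 126 121] [ 21  14 128]
wood [163 150 103] [ 24  94 163]
lower [129 128 123] [ 25  12 129]
lwood [135 125  96] [ 22  74 135]
base [151 131 103] [ 18  81 151]
bench [142 131 117] [ 17  45 142]
paper [154 159 152] [ 51  11 159]
3459.0 (213, 167, 104, 69) ((0.4322962164878845, -0.3737761080265045), (0.14904074370861053, 0.05971885472536087), 89.31790924072266)
3956.5 (135, 131, 103, 72) ((0.4326072931289673, -0.37426385283470154), (0.1491449475288391, 0.059457384049892426), 89.38008117675781)
838.0 (276, 68, 47, 39) ((0.39443352818489075, -0.18136632442474365), (0.06774186342954636, 0.040881238877773285), 82.78813171386719)
```

View pics/w2.png

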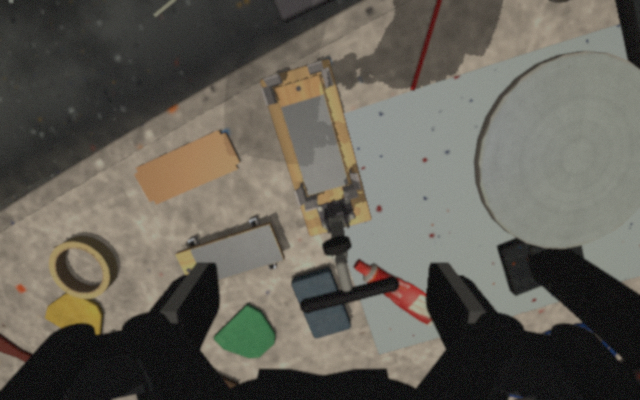

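The second view shows the arm's cross bar clearly from (305,305) to (395,285), cradle base corners near (263,78)–(370,220), and the board on the stand (230,250). Now measure cradle, board and bar.

```bash
cat > m.py <<'E'
from h import *
import pickle
def comp(im,lo,hi,roi,k=3):
    h=cv2.cvtColor(cv2.GaussianBlur(im['color'],(3,3),0),cv2.COLOR_RGB2HSV)
    m=cv2.inRange(h,lo,hi);z=np.zeros_like(m);x,y,X,Y=roi;z[y:Y,x:X]=m[y:Y,x:X]
    z=cv2.morphologyEx(z,cv2.MORPH_OPEN,np.ones((k,k)))
    return sorted(cv2.findContours(z,0,1)[0],key=cv2.contourArea)[::-1]
def rect(im,c,z):
    P=np.array([plane(im,*p,z)[:2] for p in c[:,0]]).astype(np.float32)
    (a,b),(w,h),t=cv2.minAreaRect(P)
    if w<h: w,h,t=h,w,t-90
    return np.round([a*1e3,b*1e3,w*1e3,h*1e3,t],1)
E
python3 - <<'E'
from m import *
w1,w2=[pickle.load(open(f,'rb')) for f in('w1.pkl','w2.pkl')]
G=((0,0,60),(40,30,145))
W=((14,62,70),(28,160,255))
for im,ru,rl,rb in((w1,(245,240,365,320),(350,120,435,235),(335,90,450,275)),(w2,(175,220,290,290),(280,90,350,200),(255,50,375,240))):
    print('upper grey',[(rect(im,c,.030),cv2.boundingRect(c)) for c in comp(im,*G,ru)[:2]])
    print('upper wood',[(rect(im,c,.030),cv2.boundingRect(c)) for c in comp(im,*W,ru,2)[:3]])
    print('lower grey',[(rect(im,c,.024),cv2.boundingRect(c)) for c in comp(im,*G,rl)[:2]])
    cs=[c for c in comp(im,*W,rb,2) if cv2.contourArea(c)>60]
    print('base',[cv2.contourArea(c) for c in cs],rect(im,np.vstack(cs),.012),cv2.boundingRect(np.vstack(cs)))
a=np.hstack([w1['color'][90:325,240:450],w2['color'][50:285,175:375]])
cv2.imwrite('pics/c2.png',cv2.resize(a,None,fx=1.95,fy=1.95*1.2,interpolation=2)[:,:,::-1])
E
```

```text
upper grey [(array([ 576.4, -359.1,  121.1,   60.7,   85.4]), (270, 259, 86, 56)), (array([ 531.6, -314.4,    9.5,    8.7,  -23.5]), (326, 248, 7, 7))]
upper wood [(array([ 572. , -370.3,  152.4,   66.3,   86. ]), (253, 255, 96, 64))]
lower grey [(array([ 490.5, -184.5,  146.2,   72.2,   -7.6]), (366, 136, 69, 99)), (array([ 410.2, -141. ,   13.8,    7.8,   66.8]), (408, 120, 11, 7))]
base [3938.5, 270.0, 268.0] [ 489.7 -191.6  233.5   97.    -7.4] (343, 104, 101, 164)
upper grey [(array([ 579.1, -359.4,  121. ,   65.5,   85.2]), (193, 226, 89, 53)), (array([ 529.4, -404.5,    9.3,    7.5,  -23.2]), (192, 237, 6, 7))]
upper wood [(array([ 556.8, -432. ,   41.4,   26.5,   -8.2]), (176, 249, 22, 28)), (array([ 543.6, -362.6,   85.2,    4.3,   85.2]), (198, 229, 55, 19)), (array([ 553.9, -297.8,   29.1,   14.8,   43.6]), (257, 223, 20, 13))]
lower grey [(array([ 477.7, -191.2,  121.7,   55.6,   -7.4]), (284, 97, 62, 97)), (array([ 529.7, -237.6,   13. ,   11.1,  -23.5]), (296, 190, 9, 10))]
base [3744.5, 450.5, 433.0, 323.0] [ 489.9 -191.4  233.    97.2   -7.8] (269, 60, 103, 178)
```

View pics/c2.png

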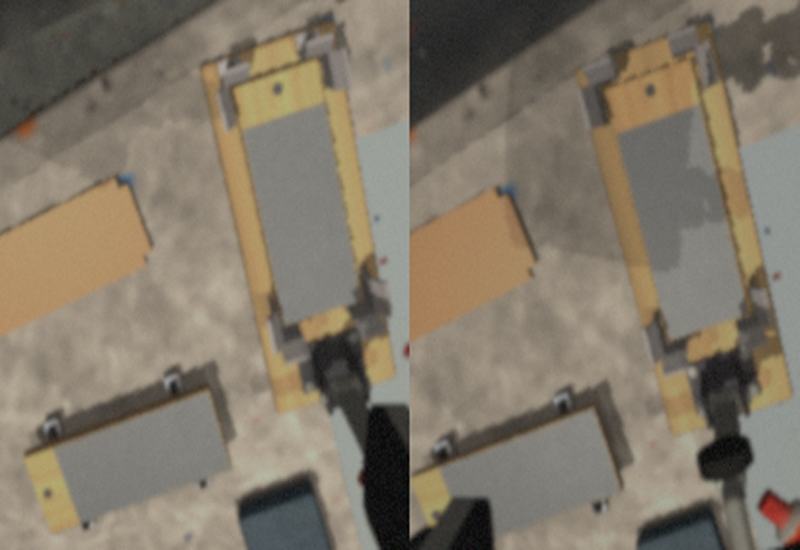

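The crop shows the corners cleanly: lower board's wood end at top, hinge at lower right, stand board with wood end lower-left. Triangulate the corners and bar.

```bash
python3 - <<'E'
from m import *
w1,w2=[pickle.load(open(f,'rb')) for f in('w1.pkl','w2.pkl')]
d=pickle.load(open('i1.pkl','rb'))
for n,a,b in[('lowB far L',(360.5,128.5),(275,90.6)),('far R',(405,114.8),(318.6,77.8)),('hinge L',(386.2,227.6),(305.8,194)),('hinge R',(422,218),(344.2,183.3)),('hole',(382.6,127.6),(298,87.6)),('up a',(347.7,255.8),(271.4,223)),('up b',(358,288.7),(283.7,257.3)),('base far L',(343.5,118),(263.5,80.5))]:
    p,e=tri(w1,a,w2,b);print(n,(p*1e3).round(1),'gap',(e*1e3).round(1), (plane(w1,*a,.024)*1e3).round(1),(plane(w2,*b,.024)*1e3).round(1))
print('up board corners on .03',[(plane(w1,*p,.03)[:2]*1e3).round(1) for p in[(252.8,284.4),(347.7,255.8),(358,288.7),(268,316.5)]])
# separator corners two-view: contour rect centre
c1=comp(w1,(5,90,100),(18,255,255),(200,150,325,245));c2=comp(w2,(5,90,100),(18,255,255),(120,120,250,210))
f=lambda c:(lambda M:(M['m10']/M['m00'],M['m01']/M['m00']))(cv2.moments(c))
print('sep centroid',tri(w1,f(c1[0]),w2,f(c2[0])))
# bar: dark, thin, in w2
h=cv2.cvtColor(w2['color'],cv2.COLOR_RGB2HSV)
print(w2['color'][270:320:4,330],)
# bar mid & ends with the plane cradle y=0
c=np.array([463.7,-189.3])/1e3;t=np.deg2rad(-7.6);ax=np.array([np.cos(t),np.sin(t)]);ny=np.array([-ax[1],ax[0]])
o,dd=ray(w2,350,295)
s=-((o[:2]-c)@ny)/(dd[:2]@ny);p=o+s*dd;print('bar mid',p,'cradle x',(p[:2]-c)@ax)
for q in np.arange(1.45,1.8,.05): print(q.round(2),.112-.142*np.cos(q)+.03*np.sin(q),.058+.142*np.sin(q)+.03*np.cos(q))
for n in('scene','side'): print(n,proj(d[n],p),proj(d[n],p+.042*np.r_[ny,0]),proj(d[n],p-.042*np.r_[ny,0]))
E
```

```text
lowB far L [ 389.7 -208.5   26.1] gap 2.2 [ 389.2 -207.6   24. ] [ 390.4 -209.5   24. ]
far R [ 397.  -150.    29.5] gap 5.0 [ 396.  -147.2   24. ] [ 398.5 -151.7   24. ]
hinge L [ 528.3 -226.9   38.3] gap 1.9 [ 533.6 -225.9   24. ] [ 532.3 -229.8   24. ]
hinge R [ 537.9 -174.7   30.2] gap 0.1 [ 540.6 -173.8   24. ] [ 539.5 -175.    24. ]
hole [ 399.2 -180.7   28.1] gap 0.2 [ 399.8 -180.3   24. ] [ 398.9 -180.8   24. ]
up a [ 552.4 -293.1   23. ] gap 0.8 [ 552.2 -293.3   24. ] [ 551.8 -292.5   24. ]
up b [ 606.5 -298.9   27.4] gap 1.3 [ 609.  -299.8   24. ] [ 607.3 -299.4   24. ]
base far L [ 370.  -221.8   -7.5] gap 0.3 [ 367.7 -222.9   24. ] [ 373.1 -217.7   24. ]
up board corners on .03 [array([ 536.1, -440.1]), array([ 549.4, -292.6]), array([ 605.6, -299. ]), array([ 595.2, -444.1])]
sep centroid (array([ 0.4324384 , -0.37280925,  0.00323181]), np.float64(2.5061414388667494e-05))
[[36 38 36]
 [53 59 60]
 [67 73 77]
 [74 83 85]
 [71 80 84]
 [66 77 79]
 [15 17 22]
 [31 29 28]
 [37 34 34]
 [33 37 37]
 [72 79 83]
 [72 80 83]
 [77 84 89]]
bar mid [ 0.61706674 -0.20976349  0.17201034] cradle x 0.15472592076642255
1.45 0.1246699964809616 0.20258032780835852
1.5 0.13188016696130783 0.2017664041478068
1.55 0.13904064737764157 0.20059313934898146
1.6 0.14613354025802816 0.19906346596285507
1.65 0.15314111706417383 0.19718120737625444
1.7 0.16004586250353858 0.19495106825538477
1.75 0.166830518308446 0.19237862278661425
1.8 0.17347812637276425 0.18947030074391108
scene [367.32232909 176.52654302] [358.19917431 170.7812223 ] [376.70320491 182.44116859]
side [351.24262638 173.58706645] [340.36252176 169.56859744] [362.46171412 177.73726645]
```

```bash
python3 - <<'E'
from m import *
w2=pickle.load(open('w2.pkl','rb'));d=pickle.load(open('i1.pkl','rb'))
c=np.array([464.6,-189])/1e3;t=np.deg2rad(-7.6);ax=np.array([np.cos(t),np.sin(t)])
for q in np.arange(1.45,1.86,.05):
    p=np.r_[c+ax*(.112-.142*np.cos(q)+.03*np.sin(q)),.058+.142*np.sin(q)+.03*np.cos(q)]
    print(q.round(2),p.round(3),proj(w2,p).round(1),proj(d['scene'],p).round(1),proj(d['side'],p).round(1))
go(.4325,-.3735,.20,89.35);go(.4325,-.3735,.04,89.35)
E
```

```text
1.45 [ 0.588 -0.205  0.203] [345.1 286.1] [361.3 173. ] [346.  167.6]
1.5 [ 0.595 -0.206  0.202] [346.9 292.1] [362.9 172.2] [347.4 167.1]
1.55 [ 0.602 -0.207  0.201] [348.7 297.7] [364.4 171.6] [348.8 166.7]
1.6 [ 0.609 -0.208  0.199] [350.5 303. ] [365.9 171. ] [350.1 166.4]
1.65 [ 0.616 -0.209  0.197] [352.1 307.9] [367.4 170.5] [351.4 166.2]
1.7 [ 0.623 -0.21   0.195] [353.6 312.3] [368.8 170.2] [352.7 166.2]
1.75 [ 0.63  -0.211  0.192] [355.1 316.4] [370.2 169.9] [354.  166.2]
1.8 [ 0.637 -0.212  0.189] [356.4 320.1] [371.6 169.7] [355.2 166.4]
1.85 [ 0.643 -0.213  0.186] [357.7 323.3] [372.9 169.7] [356.3 166.7]
t 2.875 pos [ 0.4884 -0.1856  0.3601] rot [-1.7999e+02  3.0000e-02  1.5638e+02] -> d [-0.024  -0.1945  0.1602] turn 67.03
t 2.875 pos [ 0.4884 -0.1856  0.3601] rot [-1.7999e+02  3.0000e-02  1.5638e+02] -> d [-0.0239 -0.1944  0.3202] turn 67.03
```

Emit:
drive_effector --offsets '[{"dx": -0.024, "dy": -0.1945, "dz": 0.02, "turn": 67}, {"dx": -0.024, "dy": -0.1945, "dz": 0.04, "turn": 67}, {"dx": -0.024, "dy": -0.1945, "dz": 0.08, "turn": 67}, {"dx": -0.024, "dy": -0.1945, "dz": 0.12, "turn": 67}, {"dx": -0.024, "dy": -0.1945, "dz": 0.17, "turn": 67}, {"dx": -0.024, "dy": -0.1945, "dz": 0.22, "turn": 67}, {"dx": -0.024, "dy": -0.1945, "dz": 0.26, "turn": 67}, {"dx": -0.024, "dy": -0.1945, "dz": 0.28, "turn": 67}, {"dx": -0.024, "dy": -0.1945, "dz": 0.28, "turn": 67}]' --finger_gap 0.07

```text
clock: 4.0
position: [0.4315, -0.3736, 0.0791]
ee_rot: [-179.9, -0.1, 89.3]
force: [0.9, -0.0, 1.4]
finger_gap: 0.0701
finger_force: 0.0
```

```bash
python3 - <<'E'
from m import *
w=snap('wrist','w3.png')
c=comp(w,(5,90,100),(18,255,255),(0,0,640,400))[0]
print(cv2.boundingRect(c),rect(w,c,.006))
go(.4325,-.3735,.02,89.35)
E
```

```text
(276, 94, 101, 223) [ 432.7 -374.1  148.9   59.7   89.2]
t 4.05 pos [ 0.4322 -0.3741  0.0803] rot [-179.99   -0.     89.29] -> d [0.0006 0.0003 0.0603] turn -0.06
```

View pics/w3.png

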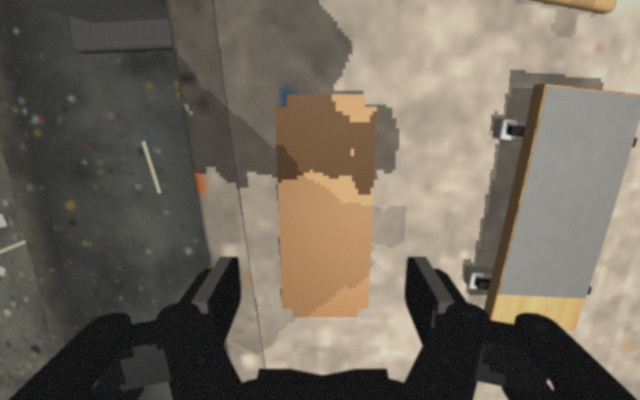

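Wrist view: separator centred between the fingers (x 276–377), stand board clear at right. Descend gently.

Emit:
drive_effector --offsets '[{"dz": 0.04}, {"dz": 0.06}, {"dz": 0.07}, {"dz": 0.07}, {"dz": 0.073}, {"dz": 0.073}]'

```text
clock: 4.8
position: [0.4332, -0.3741, 0.0072]
ee_rot: [180.0, 0.0, 89.3]
force: [0.3, -1.2, -0.9]
finger_gap: 0.0698
finger_force: 0.0
```

Emit:
drive_effector --offsets '[{"dz": 0.002}, {"dz": 0.004}, {"dz": 0.004}]'

```text
clock: 5.18
position: [0.4329, -0.3737, 0.0025]
ee_rot: [-180.0, -0.0, 89.3]
force: [-0.4, -1.2, 0.5]
finger_gap: 0.0699
finger_force: 0.0
```

Emit:
drive_effector --offsets '[{"dz": 0.002}, {"dz": 0.004}, {"dz": 0.004}]'

```text
clock: 5.55
position: [0.4329, -0.3737, -0.0015]
ee_rot: [-180.0, -0.0, 89.3]
force: [0.1, -0.3, 0.7]
finger_gap: 0.0699
finger_force: 0.0
```

Emit:
drive_effector --offsets '[{"dz": 0.0015}, {"dz": 0.003}, {"dz": 0.003}]'

```text
clock: 5.92
position: [0.4329, -0.3738, -0.0044]
ee_rot: [-180.0, -0.0, 89.3]
force: [0.3, -0.1, 0.2]
finger_gap: 0.0699
finger_force: 0.0
```

Emit:
drive_effector --offsets '[{"dz": 0.0015}, {"dz": 0.0015}]'

```text
clock: 6.18
position: [0.433, -0.3738, -0.0059]
ee_rot: [-180.0, -0.0, 89.3]
force: [-0.2, 0.0, 0.1]
finger_gap: 0.0701
finger_force: 0.0
```

Emit:
drive_effector --offsets '[{"dz": 0.0015}, {"dz": 0.0015}]' --only "pos|force"

```text
position: [0.433, -0.3737, -0.0074]
force: [0.8, 0.2, 0.3]
finger_force: 0.0
```

Emit:
drive_effector --offsets '[{"dz": 0.001}, {"dz": 0.001}]' --only "pos|force"

```text
position: [0.433, -0.3739, -0.0077]
force: [-1.3, 2.6, 11.0]
finger_force: 5.3
```

Emit:
drive_effector --offsets '[{"dz": -0.0035}, {"dz": -0.0035}, {"dz": -0.0035}]' --only "pos|force"

```text
position: [0.433, -0.3738, -0.0049]
force: [0.6, -1.0, -0.3]
finger_force: 0.0
```

Emit:
drive_effector --offsets '[{}, {}, {}, {}, {}]' --finger_gap 0.05

```text
clock: 7.68
position: [0.433, -0.3739, -0.0044]
ee_rot: [180.0, 0.0, 89.3]
force: [-1.3, 2.1, 8.0]
finger_gap: 0.058
finger_force: 66.0
```

```bash
python3 -c "
from h import *
go(.4325,-.3735,.14,89.35);go(.4650,-.1894,.14,172.4)"
```

```text
t 7.675 pos [ 0.433  -0.3739 -0.0044] rot [1.7999e+02 2.0000e-02 8.9350e+01] -> d [ 0.0003 -0.0005 -0.1444] turn -0.0
t 7.675 pos [ 0.433  -0.3739 -0.0044] rot [1.7999e+02 2.0000e-02 8.9350e+01] -> d [ 0.1848  0.0299 -0.1445] turn -83.05
```

Emit:
drive_effector --offsets '[{"dz": -0.05}, {"dz": -0.1}, {"dx": 0.06, "dy": 0.03, "dz": -0.16, "turn": -10}, {"dx": 0.12, "dy": 0.06, "dz": -0.22, "turn": -20}, {"dx": 0.176, "dy": 0.118, "dz": -0.28, "turn": -31}, {"dx": 0.176, "dy": 0.118, "dz": -0.32, "turn": -41}, {"dx": 0.176, "dy": 0.118, "dz": -0.32, "turn": -52}, {"dx": 0.176, "dy": 0.118, "dz": -0.32, "turn": -63}, {"dx": 0.176, "dy": 0.118, "dz": -0.32, "turn": -73}, {"dx": 0.176, "dy": 0.118, "dz": -0.32, "turn": -83}]'

```text
clock: 8.93
position: [0.553, -0.199, 0.315]
ee_rot: [180.0, -0.0, 172.7]
force: [-0.2, -1.0, -0.5]
finger_gap: 0.0577
finger_force: 64.6
```

Emit:
drive_effector --offsets '[{}]'

```text
clock: 9.05
position: [0.553, -0.1991, 0.315]
ee_rot: [180.0, -0.0, 172.3]
force: [0.2, -0.7, -0.0]
finger_gap: 0.0577
finger_force: 64.6
```

```bash
python3 - <<'E'
from m import *
w=snap('wrist','w4.png');pickle.dump(w,open('w4.pkl','wb'))
go(.4650,-.1894,.14,172.4)
E
```

```text
t 9.1 pos [ 0.553  -0.1991  0.3151] rot [ 1.7999e+02 -1.0000e-02  1.7212e+02] -> d [ 0.0884 -0.0024  0.1751] turn -0.28
```

View pics/w4.png

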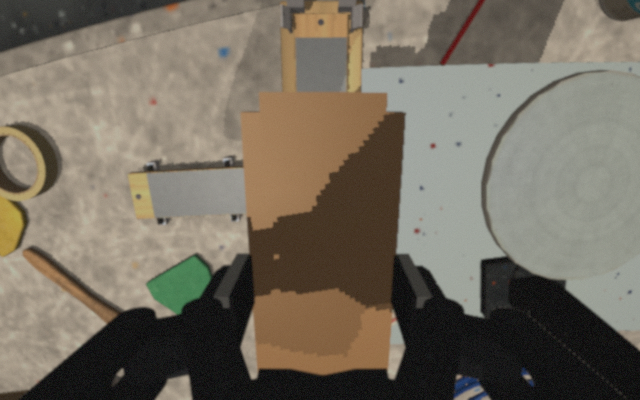

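Separator is held squarely (symmetrical between fingers, x 243–405) but hides the cradle except its far end, so I refine the pocket from w1/w2 with colour profiles.

```bash
cat >> m.py <<'E'
def prof(im,c,th,z,along,a,b,step=1,off=0):
    t=np.deg2rad(th);ax=np.array([np.cos(t),np.sin(t)]);ny=np.array([-ax[1],ax[0]])
    d,n=(ax,ny) if along=='x' else (ny,ax)
    L=np.arange(a,b,step);uv=np.array([proj(im,np.r_[np.array(c)+(d*l+n*off),z*1e3]/1e3) for l in L]).astype(np.float32)
    s=cv2.remap(im['color'],uv[None,:,0],uv[None,:,1],cv2.INTER_LINEAR)[0]
    return L,s
def edges(im,c,th,z,along,a,b,offs):
    P=[prof(im,c,th,z,along,a,b,.5,o)[1].astype(float) for o in offs]
    s=cv2.GaussianBlur(np.mean(P,0)[None].astype(np.float32),(0,1),sigmaX=2,sigmaY=.1)[0]
    g=np.linalg.norm(np.gradient(s,axis=0),axis=1)
    k=[i for i in range(2,len(g)-2) if g[i]==g[i-2:i+3].max() and g[i]>g.max()*.25]
    return [(round(a+.5*i,1),round(float(g[i]),1)) for i in k]
E
python3 - <<'E'
from m import *
w1,w2=[pickle.load(open(f,'rb')) for f in('w1.pkl','w2.pkl')]
C=(465,-190);T=-7.6
for n,w in(('w1',w1),('w2',w2)):
    print(n,'low far',edges(w,C,T,.024,'x',-110,-30,range(-8,9,2)))
    print('  low hinge',edges(w,C,T,.024,'x',30,100,range(-18,-7,2)))
    print('  low width',edges(w,C,T,.024,'y',-60,60,range(-35,36,5)))
    print('  base width .012',edges(w,C,T,.012,'y',-60,60,range(-35,36,5)))
    print('  base far .012',edges(w,C,T,.012,'x',-110,-70,range(-8,9,2)), 'hinge',edges(w,C,T,.012,'x',110,160,range(-40,-30,2)))
    print('  up long',edges(w,(575.2,-373.6),85.3,.03,'x',-95,95,range(-10,11,2)))
    print('  up width',edges(w,(575.2,-373.6),85.3,.03,'y',-45,45,range(0,50,5)))
E
```

```text
w1 low far [(-95.5, 8.5), (-91.5, 10.0), (-78.5, 10.7), (-74.5, 11.9), (-69.0, 4.6), (-63.5, 4.4), (-50.5, 7.2)]
  low hinge [(74.0, 4.5), (89.0, 9.3)]
  low width [(-48.5, 5.9), (-45.0, 4.6), (-31.5, 6.2), (-28.5, 4.8), (31.5, 6.0), (45.5, 6.2)]
  base width .012 [(-48.0, 5.7), (-44.5, 4.6), (-30.5, 6.2), (-27.5, 4.7), (34.0, 5.9), (48.5, 6.0)]
  base far .012 [(-94.5, 8.2), (-90.5, 10.1), (-77.5, 10.6), (-73.5, 12.0)] hinge [(113.0, 2.4), (126.0, 2.8), (138.5, 4.9)]
  up long [(-72.5, 3.3), (-66.5, 3.2), (-61.0, 3.0), (-48.0, 6.5), (76.5, 6.7), (87.0, 9.2)]
  up width [(-27.5, 3.3), (33.0, 12.1)]
w2 low far [(-93.0, 3.1), (-89.0, 7.1), (-77.5, 3.7), (-74.0, 5.6), (-68.5, 3.9), (-63.5, 4.1), (-50.0, 7.5)]
  low hinge [(33.5, 3.3), (74.0, 10.1), (78.5, 6.7), (91.0, 11.0), (95.0, 3.2)]
  low width [(-45.0, 3.9), (-28.5, 4.9), (29.5, 6.3), (33.5, 8.8), (49.0, 7.0)]
  base width .012 [(-47.0, 3.9), (-30.0, 4.8), (29.5, 6.4), (33.5, 8.8), (50.0, 7.3)]
  base far .012 [(-94.0, 3.1), (-90.0, 7.0), (-78.0, 3.4), (-74.5, 5.5)] hinge [(112.5, 2.5), (126.5, 2.6), (139.0, 4.8), (155.5, 2.6)]
  up long [(-72.5, 3.8), (-66.0, 4.7), (-22.0, 9.4), (77.5, 14.1), (83.0, 4.2), (92.5, 10.9)]
  up width [(32.5, 12.7), (43.0, 7.1)]
```

```bash
python3 -c "
from h import *
go(.4648,-.1893,.06,172.4)"
```

```text
t 9.1 pos [ 0.553  -0.1991  0.3151] rot [ 1.7999e+02 -1.0000e-02  1.7212e+02] -> d [ 0.0886 -0.0024  0.2551] turn -0.28
```

Emit:
drive_effector --offsets '[{"dx": 0.04, "dy": -0.0017, "dz": 0.05}, {"dx": 0.0884, "dy": -0.0017, "dz": 0.10, "turn": -0.1}, {"dx": 0.0884, "dy": -0.0017, "dz": 0.15, "turn": -0.1}, {"dx": 0.0884, "dy": -0.0017, "dz": 0.20, "turn": -0.1}, {"dx": 0.0884, "dy": -0.0017, "dz": 0.235, "turn": -0.1}, {"dx": 0.0884, "dy": -0.0017, "dz": 0.245, "turn": -0.1}, {"dx": 0.0884, "dy": -0.0017, "dz": 0.25, "turn": -0.1}, {"dx": 0.0884, "dy": -0.0017, "dz": 0.25, "turn": -0.1}]'

```text
clock: 10.1
position: [0.4657, -0.1894, 0.066]
ee_rot: [-180.0, 0.1, 172.4]
force: [-0.0, 0.2, 0.2]
finger_gap: 0.0579
finger_force: 64.6
```

```bash
python3 -c "
from h import *
go(.4648,-.1893,.03,172.4);go(.4648,-.1893,.0205,172.4)"
```

```text
t 10.1 pos [ 0.4657 -0.1894  0.066 ] rot [-1.7997e+02  7.0000e-02  1.7240e+02] -> d [0.001 0.    0.036] turn 0.0
t 10.1 pos [ 0.4657 -0.1894  0.066 ] rot [-1.7997e+02  7.0000e-02  1.7240e+02] -> d [0.001  0.     0.0455] turn 0.0
```

Emit:
drive_effector --offsets '[{"dz": 0.015}, {"dz": 0.025}, {"dz": 0.032}, {"dz": 0.032}, {"dz": 0.036}, {"dz": 0.036}]'

```text
clock: 10.85
position: [0.4651, -0.189, 0.0291]
ee_rot: [180.0, -0.0, 172.4]
force: [-0.4, 0.2, 0.2]
finger_gap: 0.0576
finger_force: 64.6
```

Emit:
drive_effector --offsets '[{"dz": 0.003}, {"dz": 0.006}, {"dz": 0.006}]' --only "pos|for"

```text
position: [0.465, -0.189, 0.023]
force: [0.1, 0.7, 0.0]
finger_force: 64.6
```

Emit:
drive_effector --offsets '[{"dz": 0.0015}, {"dz": 0.003}, {"dz": 0.003}]' --only "pos|for"

```text
position: [0.4651, -0.1891, 0.0201]
force: [-0.5, -0.2, -0.5]
finger_force: 64.6
```

Emit:
drive_effector --offsets '[{"dz": 0.001}, {"dz": 0.001}]' --only "pos|for"

```text
position: [0.4652, -0.1891, 0.0196]
force: [-1.6, 0.3, 8.8]
finger_force: 66.8
```

Emit:
drive_effector --offsets '[{"dz": 0.001}, {"dz": 0.001}]' --only "pos|for"

```text
position: [0.4652, -0.1891, 0.0194]
force: [-8.3, 2.8, 27.7]
finger_force: 70.2
```

Emit:
drive_effector --offsets '[{"dz": -0.0015}, {"dz": -0.0015}]' --only "pos|for"

```text
position: [0.4652, -0.1891, 0.0198]
force: [0.2, 0.1, -0.7]
finger_force: 64.6
```

Emit:
drive_effector --offsets '[{}, {}, {"dz": -0.002}, {"dz": -0.01}, {"dz": -0.03}, {"dz": -0.08}, {"dz": -0.14}, {"dz": -0.14}]' --finger_gap 0.085

```text
clock: 13.35
position: [0.4669, -0.1901, 0.1642]
ee_rot: [-179.8, 0.4, 172.5]
force: [-0.1, -0.8, -0.5]
finger_gap: 0.0851
finger_force: 0.0
```

```bash
python3 -c "
from h import *
go(.5754,-.3715,.20,85.3)"
```

```text
t 13.35 pos [ 0.4669 -0.1901  0.1642] rot [-179.83    0.38  172.45] -> d [-0.1316 -0.1657 -0.0345] turn 87.15
```

```bash
python3 - <<'E'
from m import *
w=snap('wrist');pickle.dump(w,open('w5.pkl','wb'))
for c in comp(w,(5,90,40),(19,255,255),(0,0,640,400))[:2]: print(cv2.boundingRect(c),rect(w,c,.030))
E
```

```text
(267, 68, 116, 215) [ 462.2 -188.7  175.3   87.8   -7.4]
(68, 290, 97, 9) [ 538.1 -389.7   93.4    7.    86.3]
```

Emit:
drive_effector --offsets '[{"dx": -0.01, "dy": -0.06, "dz": -0.05}, {"dx": -0.02, "dy": -0.12, "dz": -0.05, "turn": 9}, {"dx": -0.08, "dy": -0.16, "dz": -0.05, "turn": 19}, {"dx": -0.131, "dy": -0.165, "dz": -0.05, "turn": 29}, {"dx": -0.131, "dy": -0.165, "dz": -0.05, "turn": 39}, {"dx": -0.131, "dy": -0.165, "dz": -0.05, "turn": 49}, {"dx": -0.131, "dy": -0.165, "dz": -0.05, "turn": 59}, {"dx": -0.131, "dy": -0.165, "dz": -0.05, "turn": 69}, {"dx": -0.131, "dy": -0.165, "dz": -0.05, "turn": 79}, {"dx": -0.131, "dy": -0.165, "dz": -0.05, "turn": 87.1}]'

```text
clock: 14.65
position: [0.573, -0.3696, 0.2084]
ee_rot: [-179.9, -0.1, 85.1]
force: [0.3, 0.1, -0.3]
finger_gap: 0.085
finger_force: 0.0
```

Emit:
drive_effector --offsets '[{}]'

```text
clock: 14.78
position: [0.573, -0.3696, 0.2087]
ee_rot: [-179.9, -0.1, 85.4]
force: [0.6, 0.0, -0.8]
finger_gap: 0.085
finger_force: 0.0
```

```bash
python3 - <<'E'
from m import *
w=snap('wrist','w6.png');pickle.dump(w,open('w6.pkl','wb'))
C=(575.4,-371.5);T=85.3
print('long',edges(w,C,T,.03,'x',-95,95,range(-10,11,2)))
for o in(-30,-10,20,40): print('width',o,edges(w,C,T,.03,'y',-50,50,range(o,o+20,4)))
print('grey',[(rect(w,c,.030),cv2.boundingRect(c)) for c in comp(w,(0,0,60),(40,30,145),(150,0,500,300))[:2]])
go(.5754,-.3715,.1,85.3)
E
```

```text
long [(-74.5, 4.9), (-69.0, 4.0), (-63.5, 3.6), (-50.0, 8.2), (2.0, 2.3), (46.0, 3.2), (55.5, 5.6), (66.0, 2.3), (73.0, 2.3), (93.5, 2.8)]
width -30 [(-43.5, 2.3), (-28.0, 3.4), (-26.0, 3.0), (31.5, 6.7), (34.5, 8.1)]
width -10 [(-42.5, 3.6), (-26.0, 2.9), (31.5, 7.7), (34.5, 9.7)]
width 20 [(-26.0, 3.0), (31.5, 9.0), (34.5, 11.5)]
width 40 [(-38.0, 10.5), (-27.0, 6.5), (-19.0, 4.7), (-5.0, 3.8), (31.5, 11.2), (37.0, 9.5)]
grey [(array([ 574.2, -359.4,  120.5,   56.4,   85.4]), (292, 99, 64, 131)), (array([ 531.8, -229.7,   35.9,   15.5,   26.4]), (239, 0, 37, 27))]
t 14.825 pos [ 0.5731 -0.3697  0.2089] rot [-1.7993e+02 -5.0000e-02  8.5530e+01] -> d [-0.0017  0.0026  0.1089] turn 0.23
```

View pics/w6.png

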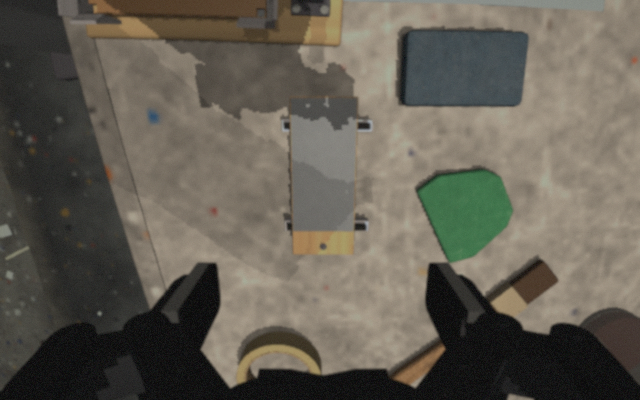

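Wrist view: board centred at (324,175), edges x 290–357, fingers clear of sponge and block. Check separator from w5 numerically, and compute the approach.

```bash
python3 - <<'E'
from m import *
w=pickle.load(open('w5.pkl','rb'))
C=(465,-189.5);T=-7.6
print('sep long',edges(w,C,T,.03,'x',-100,100,range(-10,11,2)))
for o in(-50,-30,-10,20,30): print('width',o,edges(w,C,T,.03,'y',-55,55,range(o,o+15,3)))
go(.573,-.3714,.045,85.3);go(.573,-.3714,.0145,85.3)
E
```

```text
sep long [(-92.0, 4.8), (-89.0, 9.4), (-77.5, 13.0), (-74.5, 8.7), (-55.0, 7.9), (-20.0, 5.5), (-15.0, 6.8), (84.5, 18.3)]
width -50 [(-44.5, 4.8), (-20.5, 12.4), (-11.5, 3.4), (29.5, 6.7), (45.0, 3.4)]
width -30 [(-44.5, 4.6), (-20.5, 10.2), (-9.0, 3.0), (10.5, 3.3), (14.5, 3.8), (25.5, 5.9), (32.5, 9.5), (45.5, 11.3)]
width -10 [(-44.5, 5.8), (29.5, 5.6), (32.5, 12.2), (45.0, 9.8)]
width 20 [(-44.0, 7.4), (-29.5, 4.1), (29.5, 5.6), (32.5, 10.5), (45.5, 8.9), (49.0, 2.6), (52.0, 2.8)]
width 30 [(-44.0, 6.9), (-30.0, 2.9), (29.5, 5.2), (32.5, 10.7), (45.5, 9.5)]
t 14.825 pos [ 0.5731 -0.3697  0.2089] rot [-1.7993e+02 -5.0000e-02  8.5530e+01] -> d [-0.0019  0.0002  0.1639] turn 0.23
t 14.825 pos [ 0.5731 -0.3697  0.2089] rot [-1.7993e+02 -5.0000e-02  8.5530e+01] -> d [-0.0019  0.0003  0.1944] turn 0.23
```

Emit:
drive_effector --offsets '[{"dz": 0.05}, {"dx": -0.0019, "dy": 0.0003, "dz": 0.1, "turn": 0.2}, {"dx": -0.0019, "dy": 0.0003, "dz": 0.14, "turn": 0.2}, {"dx": -0.0019, "dy": 0.0003, "dz": 0.164, "turn": 0.2}, {"dx": -0.0019, "dy": 0.0003, "dz": 0.175, "turn": 0.2}, {"dx": -0.0019, "dy": 0.0003, "dz": 0.185, "turn": 0.2}, {"dx": -0.0019, "dy": 0.0003, "dz": 0.1925, "turn": 0.2}, {"dx": -0.0019, "dy": 0.0003, "dz": 0.1945, "turn": 0.2}, {"dx": -0.0019, "dy": 0.0003, "dz": 0.1945, "turn": 0.2}]'

```text
clock: 15.95
position: [0.5736, -0.3719, 0.0155]
ee_rot: [180.0, 0.0, 85.2]
force: [-0.0, 0.6, 0.5]
finger_gap: 0.0849
finger_force: 0.0
```

Emit:
drive_effector --offsets '[{}, {}, {}, {}, {}, {}]' --finger_gap 0.05

```text
clock: 16.7
position: [0.5737, -0.3719, 0.0161]
ee_rot: [179.9, 0.0, 85.1]
force: [-2.1, 1.9, 7.5]
finger_gap: 0.0583
finger_force: 64.9
```

```bash
python3 -c "
from h import *
go(.4652,-.1893,.14,172.4)"
```

```text
t 16.7 pos [ 0.5737 -0.3719  0.0161] rot [1.7995e+02 3.0000e-02 8.5150e+01] -> d [ 0.1727 -0.1235 -0.1241] turn -87.25
```

Emit:
drive_effector --offsets '[{"dz": -0.02}, {"dz": -0.07}, {"dy": -0.03, "dz": -0.12}, {"dx": -0.005, "dy": -0.08, "dz": -0.124, "turn": -10}, {"dx": 0.02, "dy": -0.12, "dz": -0.124, "turn": -20}, {"dx": 0.06, "dy": -0.1235, "dz": -0.124, "turn": -30}, {"dx": 0.1, "dy": -0.1235, "dz": -0.124, "turn": -40}, {"dx": 0.14, "dy": -0.1235, "dz": -0.124, "turn": -50}, {"dx": 0.1727, "dy": -0.1235, "dz": -0.124, "turn": -60}, {"dx": 0.1727, "dy": -0.1235, "dz": -0.124, "turn": -70}]'

```text
clock: 17.95
position: [0.4649, -0.1872, 0.1395]
ee_rot: [180.0, -0.0, 155.6]
force: [0.3, -0.9, -1.6]
finger_gap: 0.058
finger_force: 65.1
```

Emit:
drive_effector --offsets '[{"turn": -9}, {"turn": -17.2}, {"turn": -17.2}, {"turn": -17.2}]'

```text
clock: 18.45
position: [0.465, -0.1893, 0.1393]
ee_rot: [-180.0, 0.0, 172.2]
force: [0.7, 0.8, -1.5]
finger_gap: 0.0575
finger_force: 65.1
```

```bash
python3 - <<'E'
from m import *
w=snap('wrist');pickle.dump(w,open('w7.pkl','wb'))
go(.4652,-.1893,.05,172.4)
# held board (top face ~ at tcp+14mm): grey rect in TCP-height plane
z=ctrl.observe()['position'][2]+.014
for c in comp(w,(0,0,40),(40,35,175),(150,0,500,399))[:2]: print(cv2.boundingRect(c),rect(w,c,z),z)
E
```

```text
t 18.5 pos [ 0.465  -0.1892  0.1392] rot [180.     0.   172.19] -> d [-0.0002 -0.      0.0892] turn -0.21
(241, 92, 164, 284) [ 450.5 -187.9  120.1   58.5   -8.3] 0.15323915641540045
(150, 8, 172, 50) [ 364.2 -206.8   59.6   10.6  -86.6] 0.15323915641540045
```

Emit:
drive_effector --offsets '[{"dz": 0.04, "turn": -0.2}, {"dz": 0.07, "turn": -0.2}, {"dz": 0.085, "turn": -0.2}, {"dz": 0.09, "turn": -0.2}, {"dz": 0.095, "turn": -0.2}, {"dz": 0.1, "turn": -0.2}, {"dz": 0.1, "turn": -0.2}]'

```text
clock: 19.38
position: [0.465, -0.1892, 0.0392]
ee_rot: [180.0, 0.0, 172.5]
force: [-0.0, 0.0, -1.1]
finger_gap: 0.0583
finger_force: 65.0
```

Emit:
drive_effector --offsets '[{"dz": 0.003}, {"dz": 0.006}, {"dz": 0.006}]' --only "pos|for"

```text
position: [0.4649, -0.1892, 0.033]
force: [0.5, -0.4, -1.5]
finger_force: 65.0
```

Emit:
drive_effector --offsets '[{"dz": 0.0015}, {"dz": 0.003}, {"dz": 0.003}]' --only "pos|for"

```text
position: [0.465, -0.1892, 0.0301]
force: [-0.9, 0.2, -1.2]
finger_force: 65.0
```

Emit:
drive_effector --offsets '[{"dz": 0.001}, {"dz": 0.001}]' --only "pos|for"

```text
position: [0.465, -0.1892, 0.0291]
force: [0.2, -0.5, -0.8]
finger_force: 65.0
```

Emit:
drive_effector --offsets '[{"dz": 0.001}, {"dz": 0.001}]' --only "pos|for"

```text
position: [0.465, -0.1893, 0.0282]
force: [-0.3, -0.5, -1.5]
finger_force: 65.1
```

Emit:
drive_effector --offsets '[{"dz": 0.0008}, {"dz": 0.0008}]' --only "pos|for"

```text
position: [0.4651, -0.1893, 0.0281]
force: [-4.1, 1.9, 14.4]
finger_force: 66.8
```

Emit:
drive_effector --offsets '[{"dz": 0.0008}, {"dz": 0.0008}]' --only "pos|for"

```text
position: [0.4651, -0.1893, 0.028]
force: [-7.6, 3.9, 30.9]
finger_force: 68.5
```

Emit:
drive_effector --offsets '[{"dz": -0.0015}, {"dz": -0.0015}]' --only "pos|for"

```text
position: [0.4651, -0.1893, 0.0281]
force: [-0.2, 0.2, 2.0]
finger_force: 65.5
```

Emit:
drive_effector --offsets '[{}, {}, {"dz": -0.002}, {"dz": -0.01}, {"dz": -0.03}, {"dz": -0.08}, {"dz": -0.14}, {"dz": -0.2}, {"dz": -0.24}, {"dz": -0.27}]' --finger_gap 0.085

```text
clock: 22.62
position: [0.465, -0.1892, 0.3007]
ee_rot: [-179.9, 0.1, 172.6]
force: [0.2, -0.2, 0.3]
finger_gap: 0.0851
finger_force: 0.0
```

```bash
python3 - <<'E'
from m import *
w=snap('wrist');pickle.dump(w,open('w8.pkl','wb'));d=snap('side');pickle.dump(d,open('d8.pkl','wb'))
C=(465,-189.5);T=-7.6
print(ctrl.observe()['position'])
for z in(.042,):
    print('long',edges(w,C,T,z,'x',-100,100,range(-10,11,2)))
    for o in(-50,-30,-10,20): print('width',o,edges(w,C,T,z,'y',-55,55,range(o,o+15,3)))
    print([(rect(w,c,z),cv2.boundingRect(c)) for c in comp(w,(0,0,40),(40,30,175),(200,0,440,320))[:2]])
E
```

```text
[ 0.46571212 -0.18964485  0.30144574]
long [(-89.0, 7.0), (-80.0, 11.5), (-75.5, 10.0), (49.0, 6.5), (83.0, 15.1)]
width -50 [(-44.0, 3.6), (-29.5, 4.7), (13.5, 4.7), (17.5, 2.4), (25.0, 4.4), (28.0, 3.5), (34.0, 7.0), (42.5, 4.8), (46.0, 9.7)]
width -30 [(-44.0, 3.7), (-29.5, 5.6), (29.0, 7.0), (34.5, 10.9), (45.0, 8.3)]
width -10 [(-44.5, 5.1), (-29.5, 4.7), (29.0, 8.4), (34.5, 10.1), (45.0, 7.9)]
width 20 [(-44.5, 5.5), (-29.5, 5.8), (29.0, 7.6), (35.0, 9.6), (45.0, 7.3)]
[(array([ 451.7, -188.1,  120. ,   55.4,   -7.2]), (297, 96, 51, 107)), (array([ 327.3, -178.3,  258. ,   34.6,  -88.1]), (200, 5, 240, 66))]
```

```bash
cat >> m.py <<'E'
C0=np.array([.4648,-.1893]);th=np.deg2rad(-7.6);AX=np.array([np.cos(th),np.sin(th)]);NY=np.array([-AX[1],AX[0]])
def bar(q,y=0): return np.r_[C0+AX*(.112-.142*np.cos(q)+.03*np.sin(q))+NY*y,.058+.142*np.sin(q)+.03*np.cos(q)]
E
python3 - <<'E'
from m import *
d=pickle.load(open('i1.pkl','rb'))
for a,b in[((228,52),(188,68)),((352,98),(334,100)),((415,72),(387,72))]: print('hood',tri(d['scene'],a,d['side'],b))
b=bar(1.53,-.027);print(b);go(b[0],b[1],.28,82.4)
w2=pickle.load(open('w2.pkl','rb'))
print([proj(w2,bar(1.53,y)).round(1) for y in(-.042,.042)])
E
```

```text
hood (array([0.69937318, 0.5415626 , 0.37358299]), np.float64(0.013641930309392456))
hood (array([ 0.73701938, -0.06077364,  0.35226059]), np.float64(0.01936227645370687))
hood (array([ 0.92677003, -0.1692614 ,  0.41677732]), np.float64(0.007995513620124078))
[ 0.59621635 -0.23407397  0.2011054 ]
t 22.725 pos [ 0.4657 -0.1896  0.3014] rot [-179.88    0.26  172.55] -> d [-0.1351 -0.0271  0.0221] turn -89.85
[array([306. , 306.2]), array([390.4, 285. ])]
```

Emit:
drive_effector --offsets '[{"dx": -0.03, "turn": 10}, {"dx": -0.06, "turn": 20}, {"dx": -0.1, "dy": -0.0271, "turn": 30}, {"dx": -0.135, "dy": -0.0271, "dz": 0.01, "turn": 40}, {"dx": -0.135, "dy": -0.0271, "dz": 0.02, "turn": 50}, {"dx": -0.135, "dy": -0.0271, "dz": 0.022, "turn": 60}, {"dx": -0.135, "dy": -0.0271, "dz": 0.022, "turn": 70}, {"dx": -0.135, "dy": -0.0271, "dz": 0.022, "turn": 80}, {"dx": -0.135, "dy": -0.0271, "dz": 0.022, "turn": 90}, {"dx": -0.135, "dy": -0.0271, "dz": 0.022, "turn": 90.1}]' --finger_gap 0.06

```text
clock: 23.98
position: [0.5951, -0.2335, 0.2757]
ee_rot: [-180.0, -0.0, 82.5]
force: [-0.3, -0.3, -0.3]
finger_gap: 0.0599
finger_force: 0.0
```

Emit:
drive_effector --offsets '[{}]'

```text
clock: 24.1
position: [0.5952, -0.2336, 0.2759]
ee_rot: [-180.0, -0.0, 82.7]
force: [-0.4, -0.6, 0.7]
finger_gap: 0.0597
finger_force: 0.0
```

```bash
python3 - <<'E'
from m import *
w=snap('wrist','w9.png');pickle.dump(w,open('w9.pkl','wb'))
for q in(1.48,1.53,1.58): print(q,[proj(w,bar(q,y)).round(1) for y in(-.042,0,.042)])
b=bar(1.53,-.027);go(b[0],b[1],.184,82.4)
E
```

```text
1.48 [array([313.2, 236.5]), array([313.1, 173.2]), array([313., 103.])]
1.53 [array([324.2, 236. ]), array([324.7, 172.9]), array([325.2, 103. ])]
1.58 [array([335.1, 235.3]), array([336.1, 172.5]), array([337.2, 103. ])]
t 24.15 pos [ 0.5953 -0.2336  0.2759] rot [-1.7998e+02 -1.0000e-02  8.2640e+01] -> d [-0.0004  0.001   0.0919] turn 0.24
```

View pics/w9.png

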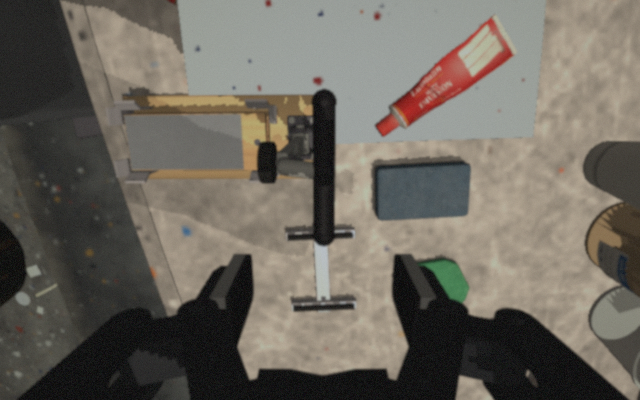

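The bar spans (324,95)–(324,242), matching q≈1.53; boards are stacked squarely in the cradle. Descend on the bar and close.

Emit:
drive_effector --offsets '[{"dy": 0.001, "dz": 0.03, "turn": 0.2}, {"dy": 0.001, "dz": 0.055, "turn": 0.2}, {"dy": 0.001, "dz": 0.075, "turn": 0.2}, {"dy": 0.001, "dz": 0.085, "turn": 0.2}, {"dy": 0.001, "dz": 0.092, "turn": 0.2}, {"dy": 0.001, "dz": 0.092, "turn": 0.2}]'

```text
clock: 24.9
position: [0.5964, -0.2338, 0.1842]
ee_rot: [180.0, 0.0, 82.3]
force: [-0.5, -0.4, -0.6]
finger_gap: 0.0603
finger_force: 0.0
```

Emit:
drive_effector --offsets '[{}, {}, {}, {}, {}, {}, {}, {}]' --finger_gap 0.005

```text
clock: 25.9
position: [0.5966, -0.2339, 0.1846]
ee_rot: [179.9, 0.0, 82.3]
force: [1.5, -0.0, 5.0]
finger_gap: 0.0122
finger_force: 58.4
```

```bash
python3 - <<'E'
from m import *
b0=bar(1.53)
for q in np.arange(1.45,-.05,-.075): 
    d=bar(q)-b0;print(q.round(3),'%.4f %.4f'%(d[:2]@AX,-d[2]))
E
```

```text
1.45 -0.0115 -0.0015
1.375 -0.0224 -0.0020
1.3 -0.0333 -0.0017
1.225 -0.0441 -0.0007
1.15 -0.0548 0.0012
1.075 -0.0653 0.0039
1.0 -0.0757 0.0074
0.925 -0.0857 0.0116
0.85 -0.0954 0.0166
0.775 -0.1046 0.0223
0.7 -0.1135 0.0287
0.625 -0.1218 0.0357
0.55 -0.1296 0.0433
0.475 -0.1367 0.0515
0.4 -0.1433 0.0602
0.325 -0.1492 0.0693
0.25 -0.1543 0.0789
0.175 -0.1588 0.0888
0.1 -0.1625 0.0991
0.025 -0.1654 0.1096
```

Emit:
drive_effector --offsets '[{"dy": -0.0115, "dz": -0.0015}, {"dy": -0.0224, "dz": -0.002}, {"dy": -0.0333, "dz": -0.0017}, {"dy": -0.0441, "dz": -0.0007}, {"dy": -0.0548, "dz": 0.0012}, {"dy": -0.0653, "dz": 0.0039}, {"dy": -0.0757, "dz": 0.0074}, {"dy": -0.0757, "dz": 0.0074}]'

```text
clock: 26.9
position: [0.52, -0.2238, 0.1767]
ee_rot: [-179.9, 0.1, 82.2]
force: [-3.1, -4.1, 7.7]
finger_gap: 0.0117
finger_force: 62.1
```

Emit:
drive_effector --offsets '[{"dy": -0.01, "dz": 0.0042}, {"dy": -0.0197, "dz": 0.0092}, {"dy": -0.0289, "dz": 0.0149}, {"dy": -0.0378, "dz": 0.0213}, {"dy": -0.0461, "dz": 0.0283}, {"dy": -0.0539, "dz": 0.0359}, {"dy": -0.061, "dz": 0.0441}, {"dy": -0.0676, "dz": 0.0528}, {"dy": -0.0676, "dz": 0.0528}]'

```text
clock: 28.02
position: [0.4541, -0.2148, 0.1232]
ee_rot: [180.0, 0.0, 82.2]
force: [5.1, -4.4, -3.9]
finger_gap: 0.0119
finger_force: 61.5
```

Emit:
drive_effector --offsets '[{"dy": -0.0059, "dz": 0.0091}, {"dy": -0.011, "dz": 0.0187}, {"dy": -0.0155, "dz": 0.0286}, {"dy": -0.0175, "dz": 0.0335}, {"dy": -0.0192, "dz": 0.0389}, {"dy": -0.0192, "dz": 0.0389}]'

```text
clock: 28.78
position: [0.4351, -0.212, 0.0843]
ee_rot: [180.0, 0.0, 82.2]
force: [4.7, -5.6, -2.5]
finger_gap: 0.012
finger_force: 60.1
```

```bash
python3 - <<'E'
from m import *
for q in(.075,.05,.025,0,-.015,-.03): d=bar(q)-bar(.1);print(q,d[:2]@AX,-d[2])
E
```

```text
0.075 -0.00105733198367642 0.0034707871460947365
0.05 -0.0020275729278900843 0.006966920273905067
0.025 -0.002910116463633612 0.010486214414030137
0 -0.0037044110299251864 0.014026470122190382
-0.015 -0.0041384194546440715 0.01615976518480819
-0.03 -0.004540380828356312 0.018299330138475137
```

Emit:
drive_effector --offsets '[{"dy": -0.0011, "dz": 0.0035}, {"dy": -0.002, "dz": 0.007}, {"dy": -0.0029, "dz": 0.0105}, {"dy": -0.0029, "dz": 0.0105}]' --only "pos|for"

```text
position: [0.4323, -0.2115, 0.074]
force: [5.5, -5.3, -2.6]
finger_force: 59.3
```

Emit:
drive_effector --offsets '[{"dy": -0.0004, "dz": 0.002}, {"dy": -0.0004, "dz": 0.002}]' --only "pos|for"

```text
position: [0.4321, -0.2115, 0.0726]
force: [3.3, -2.9, 9.0]
finger_force: 60.4
```

Emit:
drive_effector --offsets '[{"dy": -0.0002, "dz": 0.001}, {"dy": -0.0002, "dz": 0.001}]' --only "pos|for"

```text
position: [0.4321, -0.2116, 0.0725]
force: [-0.6, -0.4, 26.3]
finger_force: 62.3
```

Emit:
drive_effector --offsets '[{"dy": 0.0002, "dz": -0.0015}, {"dy": 0.0002, "dz": -0.0015}]' --only "pos|for"

```text
position: [0.4321, -0.2115, 0.0728]
force: [5.6, -5.1, -0.2]
finger_force: 59.5
```

Emit:
drive_effector --offsets '[{}, {}, {}, {}, {"dz": -0.01}, {"dz": -0.03}]' --finger_gap 0.035

```text
clock: 30.78
position: [0.4317, -0.2112, 0.1035]
ee_rot: [-179.9, -0.0, 82.2]
force: [-0.5, -0.2, -0.2]
finger_gap: 0.035
finger_force: 0.0
```

Emit:
drive_effector --offsets '[{"dz": -0.03}, {"dz": -0.08}, {"dz": -0.14}, {"dz": -0.14}]'

```text
clock: 31.28
position: [0.4334, -0.2123, 0.2475]
ee_rot: [179.6, 0.2, 82.3]
force: [0.2, -0.1, -0.9]
finger_gap: 0.035
finger_force: 0.0
```

```bash
python3 - <<'E'
from m import *
w=snap('wrist');s=snap('side');
print('pred bar ends',[proj(w,bar(0,y)).round(0) for y in(-.042,.042)])
for q in(0,.03,.06): print(q,proj(w,bar(q,.035)).round(1))
o=proj(w,bar(0,0));x,y=o.astype(int)
g=cv2.cvtColor(w['color'],cv2.COLOR_RGB2GRAY)
for yy in(.035,.025,-.02,-.03):
    u,v=proj(w,bar(0,yy)).round().astype(int);print(yy,(u,v),g[v,u-30:u+31:2])
C=(465,-189.5)
for a in(-60,45): print('board width',a,edges(w,C,-7.6,.042,'y',-50,50,range(a,a+12,3)))
print('long',edges(w,C,-7.6,.042,'x',-100,-40,range(-10,11,2)))
E
```

```text
pred bar ends [array([319., 199.]), array([319., 100.])]
0 [319.  108.9]
0.03 [320.2 109.1]
0.06 [321.5 109.3]
0.035 (np.int64(319), np.int64(109)) [ 94 103 118 123 126 124 125 125 118  95  94  54  25  21  27  23  22  23
  21  77 121 129 123 123 124 125 123 123 127 125 124]
0.025 (np.int64(319), np.int64(121)) [168 166 167 167 154 115  99  98  99  92  77  44  25  21  32  30  27  26
  25 108 168 170 168 169 170 167 169 168 166 168 169]
-0.02 (np.int64(319), np.int64(174)) [136 139 138 142 148 147 148 137 101  99  96  83  30  29  40  51  53  40
  32  88 159 167 171 168 166 165 170 169 171 176 170]
-0.03 (np.int64(319), np.int64(186)) [125 129 131 153 151 151 156 157 154 151 149 129  46  25  35  50  47  37
  31  79 138 144 144 147 150 154 159 159 162 160 159]
board width -60 [(-41.5, 5.2), (-30.0, 6.3), (-14.0, 4.5), (28.5, 13.1), (34.0, 3.8), (46.5, 3.7)]
board width 45 [(-39.5, 8.5), (-30.0, 8.9), (-9.5, 8.0), (6.0, 27.2), (14.0, 14.9), (29.0, 19.7), (38.5, 6.9), (48.0, 16.1)]
long [(-89.0, 5.3), (-85.0, 8.7), (-75.5, 7.8), (-73.0, 8.8), (-45.0, 15.8)]
```

```bash
python3 -c "
from cell import ctrl
print(ctrl.close_job())"
```

```text
the job is handed in; nothing more can be done
None
```

The job is handed in at about 31 s: the separator and second board sit squarely in the cradle, and the hold-down arm was lowered in the grip until its pad rested on the stack. The final wrist image put the arm at about 0.01 rad; the judge's result was not shown.

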